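# Change unit and zero the bench balance by its keys

## Task

Switch the bench balance to its other unit and zero it again with the small vial standing on its pan: with the fingertips, lightly press down the unit key, let it come up, then press the zero key, and withdraw. These are the two keys of the front row, in front of the pan: seen from the front of the balance, the unit key is the left one and the zero key the right one. Do not press the two keys behind them under the edge of the pan, do not shift the balance, and leave the vial and the things standing round it untouched.

Things in the scene. Friction and masses are not known exactly. Their poses are not given: they have to be found in the camera images.
- balance: grey bench balance, loose, 240 x 222 x 64 mm, about 1.6 kg. Origin: centre of its underside; x from front to back, y to the left seen from its front, z up. Steel pan, 4 mm thick, its top 64 mm up, x = -79 to 79 mm, y = -98 to 98 mm. Before it the housing slopes down: display on the left, keys on the right, two front ones in the open, two back ones under the pan's edge; all 4 to 5 mm proud
- front_left_key (a point): the unit key, at (-91, -45, 38) mm in the balance's frame: 26 wide, 13 mm front to back, back edge the higher (its face slopes 15 degrees). Centre of its top face, key up. The pan's edge is 12 mm behind it and 22 to 26 mm higher: come down some 6 mm in front of this point with the fingers closed; pressed anywhere the key goes down evenly
- front_right_key (a point): the zero key, at (-91, -82, 38) mm in the balance's frame: 26 wide, 13 mm front to back, back edge the higher (its face slopes 15 degrees). Centre of its top face, key up. The pan's edge is 12 mm behind it and 22 to 26 mm higher: come down some 6 mm in front of this point with the fingers closed; pressed anywhere the key goes down evenly
- back_left_key (a point): not to be pressed; under the pan's edge at (-69, -45, 44) mm in the balance's frame
- back_right_key (a point): not to be pressed; under the pan's edge at (-69, -82, 44) mm in the balance's frame
- balance_key_unit (a joint): travel of the unit key (front row, left): 0 is up, 0.0012 m fully down; a spring brings it back up (it may rest 0.3 mm low). It counts as pressed beyond 0.5 mm, which takes about 3 N; fully down takes about 6 N
- balance_key_zero (a joint): travel of the zero key (front row, right): 0 is up, 0.0012 m fully down; a spring brings it back up (it may rest 0.3 mm low). It counts as pressed beyond 0.5 mm, which takes about 3 N; fully down takes about 6 N
- balance_key_on (a joint): travel of the left back key: 0 is up, 0.0012 m fully down; a spring brings it back up (it may rest 0.3 mm low). It counts as pressed beyond 0.5 mm, which takes about 3 N; fully down takes about 6 N
- balance_key_tare (a joint): travel of the right back key: 0 is up, 0.0012 m fully down; a spring brings it back up (it may rest 0.3 mm low). It counts as pressed beyond 0.5 mm, which takes about 3 N; fully down takes about 6 N
- vial: small white-capped vial, 34 mm across, 48 mm tall, loose on the balance's pan; origin: centre of its underside, z up
- screw_vial: slender white vial with a blue screw cap, 25 mm across, 62 mm tall, loose on the table just right of the balance's keys; origin: centre of its underside
- dish: flat round clear dish, 71 mm across, 16 mm tall, loose on the table left of the balance; origin: centre of its underside
- flask: conical glass flask, 85 mm across, 140 mm tall, loose on the table to the right at the back; origin: centre of its underside
Mind the look-alikes: they are no part of the job. What is shaped like the vial but purple is not meant.

How it is judged:
By the outcome, as a careful person would: the job done as asked, in the order asked, and still so for the second after the job is handed in, with the robot touching nothing.
It also fails if it takes over 45 s, if anything falls off the work surface, if the arm or the gripper's body presses on something with over 40 N, if the wrist force passes 120 N, or if a joint passes its speed limit or range.

## Robot

A 6-joint arm with a two-finger parallel gripper is mounted at the origin on a cart in front of the work surface, level with it; the furniture and walls round the work are solid. World frame = base frame: x ahead of the robot, y to its left, z up, the work surface at z = 0. Lengths are in m, angles in rad, forces in N, time in s.
With the tool pointing down it reaches from about 0.375 to 0.925 m from the base axis. Payload 5.7 kg.
Tool frame: the origin (TCP) lies midway between the tips of the shut fingers; the grasp point (between the pads) lies 19 mm behind it; z points along the fingers, y is the line along which they close (so a half turn about z gives the same grasp; the last joint's range is limited). The gripper opens to 88 mm and grips with 3 to 60 N. Pads are 20 mm wide; open, the fingers measure 115 mm over their backs; the gripper's body (75 mm by 178 mm) begins 61 mm behind the grasp point.
Start: joints at [-1.396, 0.359, 1.51, -0, 1.272, -0.115], TCP at [0.171, -0.575, 0.189] pointing down, gripper open.
Joint ranges: [-2.97, 2.97], [-1.01, 2.36], [0.21, 2.38], [-0.96, 4.11], [0.2, 2.71], [-2.98, 2.98]. Speed limits (rad/s): [2.39, 2.39, 3.14, 3.14, 3.14, 3.14].

## Interface

Orientations are given as a unit quaternion [x, y, z, w].
In Python, from bench import move_ptp, servo_line, goto_joints, move_gripper, sleep, inverse_kinematics, capture, PlanningError, close_job, spot_in, silhouettes, current_clock, current_joint_pos, current_qvel, current_joint_torque, current_position, current_orientation, current_force, current_torque, current_finger_gap, current_grip_force gives the robot as it stands. Calls block until the motion is done:
- move_ptp(position, orientation): joint-space move of the TCP to a pose.
- servo_line(position, orientation=None, rate=0.15, contact_N=None): straight line of the TCP; orientation=None keeps the orientation; rate is the mean speed in m/s. With contact_N (N) it stops when the force on the tool has changed by that much, and returns True; else False.
- goto_joints(angles): joint-space move.
- move_gripper(opening): finger opening in m; the grip force is fixed at half the most; returns when the fingers have stopped.
- sleep(seconds).
- inverse_kinematics(position, orientation): joint angles nearest the present ones, or None.
- capture(name): name is "scene" or "top" or "wrist"; returns a dict with "image" (480x640x3 uint8, blue, green, red), "range_z" (480x640 float32, m along the optical axis (not along the pixel's ray), 0 where there is no reading), "intrinsics" (3x3 intrinsics, pixels), "R" (3x3) and "t" (3): a world point X has camera coordinates R X + t. Camera axes: x right, y down, z forward; pixel columns grow to the right and rows downward; lengths in m; the calibration is good to about 2 mm. A picture is of the moment at which its call begins.
A pose or a line that the arm cannot do raises PlanningError and nothing moves.
- close_job(): hands the job in; it is judged then, once.
Trained networks look in the newest picture that a camera, given by its name, has taken for a name from the list of things; names that differ only in an ending like _2 or _b are one class to them, and where a whole thing is asked for, a point or a joint stands for the part that bears it (a point fixed in the world has none). Each returns a list of dicts, best first, with "conf" (0 to 1); they miss things now and then, are a little off and sometimes report something else, mostly with a low value. They report only what shows in the picture. A call takes as long as a camera call. They do not tell look-alikes from the thing itself.
- spot_in(camera, query): "xy" ([column, row] in pixels, amid what is visible of it).
- silhouettes(camera, query): "region" (480x640 bool, what is visible of it) and "xy" ([column, row] in pixels, amid what is visible of it).
Readings, each from a call of its own:
- current_clock(): time.
- current_joint_pos(): joint angles.
- current_qvel(): joint speeds.
- current_joint_torque(): joint torques, N m.
- current_position(): TCP position.
- current_orientation(): TCP orientation.
- current_force(): force on the tool from outside, world axes, zero at the start.
- current_torque(): the same for the moment, N m.
- current_finger_gap(): finger opening in m.
- current_grip_force(): force on a finger pad.
Only numpy, scipy, OpenCV 4.12 (cv2) and the standard library are available. Lean on these libraries where they do the work, as an engineer would, in place of code of your own. Each camera call takes 0.05 s, during which the arm holds its last target. There are 200 camera calls.

## Working session

There is one attempt and no reset: what is moved stays moved. The work goes in short steps, each a Python script; the robot and the scene stay as the last script left them, time stands still between calls to the robot, and variables do not carry over. Pictures are saved under pics/ and viewed, at most 10 in all, crops included, and the job is handed in when it is done.

```bash
mkdir -p pics; cat > h.py <<'E'
import numpy as np, cv2
from bench import *
def world(c,u,v,z=None):
    K,R,t=c["intrinsics"],c["R"],c["t"]
    d=np.linalg.inv(K)@np.array([u,v,1.0])
    if z is None: d=d*c["range_z"][int(v),int(u)]; return R.T@(d-t)
    o=-R.T@t; r=R.T@d
    return o+r*(z-o[2])/r[2]
def cloud(c,mask=None):
    v,u=np.nonzero((c["range_z"]>0)&(mask if mask is not None else True))
    z=c["range_z"][v,u]
    p=np.linalg.inv(c["intrinsics"])@np.vstack([u*z,v*z,z])
    return (c["R"].T@(p-c["t"][:,None])).T,u,v
E
python3 - <<'E'
from h import *
np.set_printoptions(precision=4,suppress=True)
ims=[]
for n in("top","scene"):
    c=capture(n); cv2.imwrite(f"pics/{n}.png",c["image"])
    print(n,"cam",-c["R"].T@c["t"])
    for q in("balance","front_left_key","front_right_key","back_left_key","back_right_key","vial","screw_vial","dish","flask"):
        for s in spot_in(n,q)[:2]:
            print(q,round(s["conf"],2),np.round(s["xy"]),world(c,*s["xy"]))
    for s in silhouettes(n,"balance")[:1]:
        p,u,v=cloud(c,s["region"]); m=(p[:,2]>.058)&(p[:,2]<.07)
        print("pan pts",m.sum(),np.median(p[m],0),cv2.minAreaRect((p[m,:2]*1000).astype(np.float32)))
        m=(p[:,2]>.005)&(p[:,2]<.07)
        print("all",cv2.minAreaRect((p[m,:2]*1000).astype(np.float32)))
E
```

```text
top cam [0.3732 0.0121 1.318 ]
balance 0.82 [279. 257.] [0.5553 0.1297 0.0607]
front_right_key 0.49 [317. 284.] [0.4852 0.0282 0.0357]
back_left_key 0.36 [348. 258.] [ 0.5524 -0.0572  0.063 ]
vial 0.71 [363. 286.] [ 0.4787 -0.0973  0.0484]
vial 0.53 [284. 242.] [0.5879 0.1135 0.1095]
dish 0.7 [222. 280.] [0.4954 0.2891 0.0153]
flask 0.96 [456. 211.] [ 0.6781 -0.3449  0.09  ]
pan pts 3965 [0.5537 0.1283 0.0651] ((557.8963012695312, 126.46224212646484), (158.8035888671875, 196.42547607421875), 13.33153247833252)
all ((558.4829711914062, 125.56632995605469), (241.46853637695312, 220.54180908203125), 13.373120307922363)
scene cam [0.1655 0.713  0.9543]
balance 0.78 [289. 311.] [0.5285 0.1607 0.0652]
front_left_key 0.69 [340. 281.] [0.4898 0.0287 0.0378]
front_left_key 0.65 [341. 295.] [0.4726 0.0568 0.0355]
back_left_key 0.27 [336. 295.] [0.4803 0.0623 0.0373]
back_right_key 0.23 [332. 247.] [ 0.545  -0.0399  0.0446]
vial 0.9 [309. 232.] [ 0.6113 -0.0571  0.0433]
vial 0.89 [369. 246.] [ 0.4803 -0.0825  0.0444]
screw_vial 0.8 [334. 246.] [ 0.5449 -0.0459  0.0441]
dish 0.91 [270. 385.] [0.495  0.2847 0.0135]
flask 0.86 [345. 146.] [ 0.6758 -0.3415  0.0599]
pan pts 6257 [0.5483 0.14   0.0639] ((556.024658203125, 125.873046875), (158.9185333251953, 200.5242462158203), 13.346922874450684)
all ((555.0264892578125, 127.08982849121094), (238.88902282714844, 223.10763549804688), 13.337191581726074)
```

View pics/scene.png

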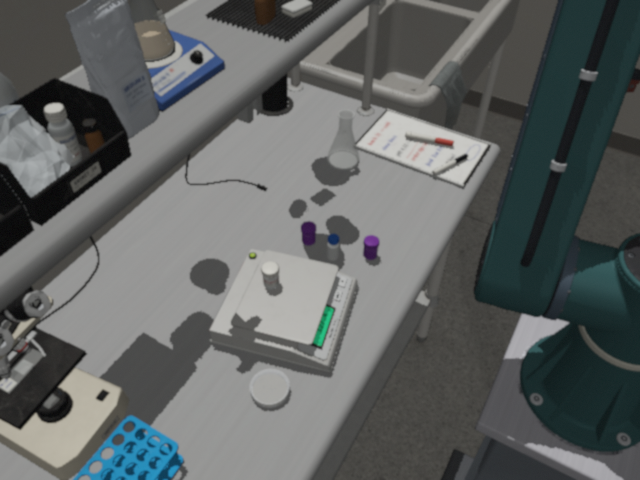

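View pics/top.png

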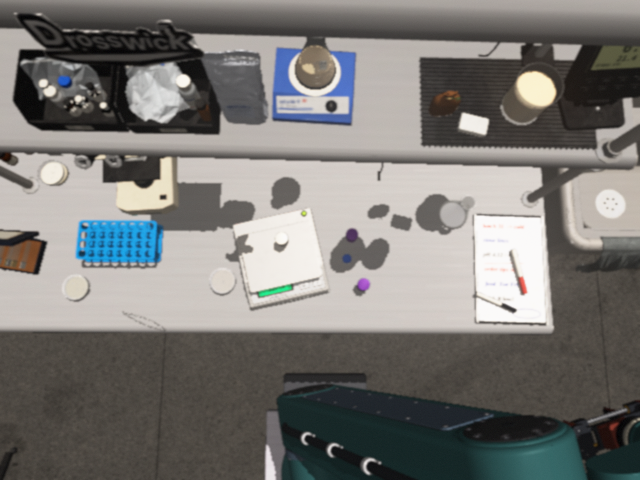

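The scene picture shows the balance at about (285,310), with its keys on the right of the display at about (340,285). The purple look-alikes at (309,232) and (371,246) and the screw vial at (334,246) are all clear of the keys. The top picture agrees: keys at about (310,288), white vial at (281,239). The fitted pose is centre (0.557, 0.126), yaw 13.3°, and the spotted keys match it.

```bash
cat >> h.py <<'E'
from scipy.spatial.transform import Rotation as Ro
C=np.array([.5565,.1265]); A=np.radians(13.34)
def b2w(x,y): return C+np.array([[np.cos(A),-np.sin(A)],[np.sin(A),np.cos(A)]])@[x,y]
def down(): # tool z down, tool y along balance y (either sign)
    best=[]
    for s in(0,np.pi):
        q=(Ro.from_euler('z',A+s)*Ro.from_euler('x',np.pi)).as_quat()
        j=inverse_kinematics([*b2w(-.097,-.06),.13],q)
        if j is not None: best.append((abs(j[5]-current_joint_pos()[5]),q))
    return min(best,key=lambda b:b[0])[1]
E
python3 - <<'E'
from h import *
np.set_printoptions(precision=4,suppress=True)
move_gripper(0)
q=down(); print(q, inverse_kinematics([*b2w(-.097,-.045),.2],q))
move_ptp([*b2w(-.115,-.06),.20],q)
print(current_clock(),current_position(),current_finger_gap(),current_force())
c=capture("wrist"); im=c["image"].copy()
for x,y,z in((-.091,-.045,.038),(-.091,-.082,.038),(-.079,-.098,.064),(-.079,.098,.064),(-.097,-.045,.038)):
    X=c["R"]@np.array([*b2w(x,y),z])+c["t"]; u=c["intrinsics"]@X; u=u[:2]/u[2]; print(u)
    cv2.drawMarker(im,tuple(int(round(k)) for k in u),(0,0,255),cv2.MARKER_CROSS,12,1)
cv2.imwrite("pics/w1.png",im)
for k in("front_left_key","front_right_key"):
    for s in spot_in("wrist",k)[:3]: print(k,s["conf"],s["xy"],world(c,*s["xy"]))
print(b2w(-.091,-.045),b2w(-.091,-.082))
E
```

```text
[0.9932 0.1162 0.     0.    ] [-0.0182  0.168   1.7516 -0.      1.222   1.3198]
4.8583 [0.4588 0.0409 0.2   ] 0.000648819047150443 [ 1.0575  0.4461 -0.0807]
[300.2315 186.717 ]
[339.0053 186.6838]
[359.0177 177.7045]
[136.0759 177.8963]
[300.3221 192.9605]
front_left_key 0.65 [300.9, 186.5] [0.4791 0.0611 0.0408]
front_right_key 0.89 [339.2, 182.2] [0.4915 0.0269 0.0416]
[0.4783 0.0617] [0.4869 0.0257]
```

View pics/w1.png

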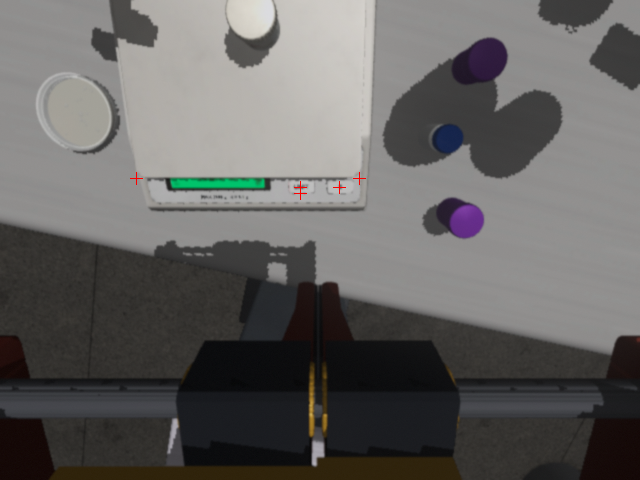

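The wrist picture shows both front keys under the projected crosses at (300,187) and (339,187), with the pan edge at row 178 as predicted. I'll press the unit key first.

```bash
cat >> h.py <<'E'
def press(y,N=4.5):
    q=current_orientation(); p=b2w(-.097,y)
    servo_line([*p,.075],q,rate=.1); servo_line([*p,.048],q,rate=.04); sleep(.3)
    f0=np.array(current_force())
    hit=servo_line([*p,.031],q,rate=.006,contact_N=N)
    print("hit",hit,current_position(),np.array(current_force())-f0)
    sleep(.3); print("held",current_position(),np.array(current_force())-f0,current_clock())
    return f0
E
python3 - <<'E'
from h import *
np.set_printoptions(precision=4,suppress=True)
press(-.045)
E
```

```text
hit False [0.4725 0.0603 0.031 ] [0.6914 0.4074 0.8871]
held [0.4725 0.0603 0.031 ] [ 0.1822 -0.3525  0.5214] 10.8417
```

```bash
python3 - <<'E'
from h import *
np.set_printoptions(precision=4,suppress=True)
ims=[]
for n in("wrist","scene"):
    c=capture(n); im=c["image"]
    X=c["R"]@np.array(current_position())+c["t"]; u=c["intrinsics"]@X; u=u[:2]/u[2]; print(n,u)
    x,y=np.clip(u.astype(int),[80,60],[560,420])
    ims.append(cv2.resize(im[y-60:y+60,x-80:x+80],(800,600),interpolation=cv2.INTER_CUBIC)[:, :])
cv2.imwrite("pics/p1.png",cv2.resize(np.vstack(ims),(400,600)))
cv2.imwrite("pics/p1w.png",ims[0])
E
```

```text
wrist [315.9929 274.3786]
scene [340.2364 297.6482]
```

View pics/p1w.png

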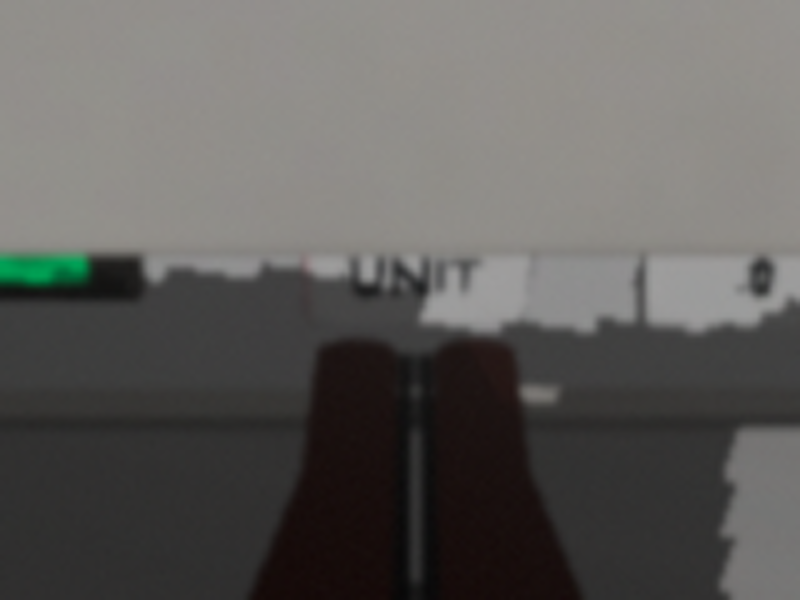

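View pics/p1.png

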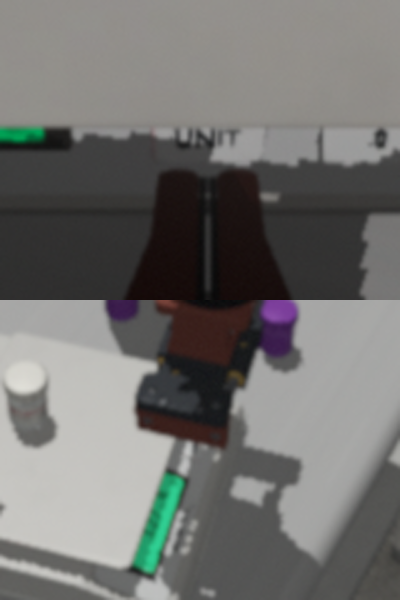

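The crop shows the fingertips at (415,345), just short of the unit key's front edge at about (415,325), so they came down in front of it without touching. I'll lift clear and measure the offset with depth.

```bash
python3 - <<'E'
from h import *
np.set_printoptions(precision=4,suppress=True)
c=capture("wrist"); R=c["R"]; print("cam",-R.T@c["t"],"axis",R[2],"tcp",current_position())
Ra=np.array([[np.cos(A),np.sin(A)],[-np.sin(A),np.cos(A)]])
bf=lambda p:np.array([*(Ra@(p[:2]-C)),p[2]])*1000
print("cam bal",bf(-R.T@c["t"]))
for u in (306,319,330):
  print("col",u)
  for v in range(252,312,3):
    print(v,c["range_z"][v,u].round(4),bf(world(c,u,v)).round(1))
p=current_position(); servo_line([p[0],p[1],.055],rate=.05)
print(current_position(),bf(np.array(current_position())))
E
```

```text
cam [0.5512 0.0779 0.2286] axis [-0.2868 -0.0676 -0.9556] tcp [0.4725 0.0603 0.031 ]
cam bal [-16.3636 -46.063  228.5594]
col 306
252 0.1712 [-71.6 -40.7  66.5]
255 0.1733 [-73.6 -40.6  64.9]
258 0.1729 [-74.8 -40.6  65.7]
261 0.1742 [-76.6 -40.6  64.9]
264 0.1737 [-77.7 -40.6  65.7]
267 0.199 [-88.2 -39.8  42.5]
270 0.2005 [-90.2 -39.7  41.5]
273 0.2032 [-92.8 -39.7  39.5]
276 0.2054 [-95.2 -39.6  37.9]
279 0.2089 [-98.1 -39.5  35.1]
282 0.1742 [-85.8 -40.6  67.7]
285 0.1719 [-86.2 -40.6  70.2]
288 0.1682 [-86.  -40.8  74. ]
291 0.1645 [-85.7 -40.9  77.8]
294 0.1614 [-85.6 -41.   81. ]
297 0.1604 [-86.4 -41.   82.3]
300 0.1566 [-85.9 -41.1  86.1]
303 0.1538 [-85.9 -41.2  89. ]
306 0.1511 [-85.8 -41.3  91.9]
309 0.1482 [-85.6 -41.4  94.9]
col 319
252 0.1728 [-72.2 -46.6  64.9]
255 0.1718 [-73.1 -46.6  66.3]
258 0.1721 [-74.5 -46.6  66.4]
261 0.1738 [-76.4 -46.6  65.2]
264 0.1753 [-78.3 -46.6  64.2]
267 0.2012 [-89.  -46.7  40.4]
270 0.2011 [-90.4 -46.7  41. ]
273 0.2035 [-92.9 -46.7  39.2]
276 0.2036 [-94.5 -46.7  39.6]
279 0.2093 [-98.2 -46.7  34.8]
282 0.2102 [-100.2  -46.7   34.5]
[... 258 characters left out ...]
 [-86.9 -46.5  92.3]
col 330
252 0.1715 [-71.7 -51.6  66.2]
255 0.1717 [-73.1 -51.6  66.4]
258 0.1731 [-74.9 -51.6  65.5]
261 0.1738 [-76.5 -51.6  65.2]
264 0.1734 [-77.6 -51.6  66. ]
267 0.2019 [-89.2 -52.5  39.7]
270 0.2024 [-90.9 -52.6  39.7]
273 0.2038 [-93.  -52.6  39. ]
276 0.2052 [-95.1 -52.6  38.1]
279 0.2086 [-98.  -52.7  35.4]
282 0.1751 [-86.2 -51.7  66.9]
285 0.1709 [-85.8 -51.5  71.1]
288 0.1681 [-85.9 -51.4  74.2]
291 0.1654 [-86.1 -51.4  76.9]
294 0.1623 [-86.  -51.3  80.2]
297 0.1593 [-85.9 -51.2  83.4]
300 0.1568 [-86.1 -51.1  85.9]
303 0.1542 [-86.1 -51.   88.6]
306 0.1516 [-86.  -50.9  91.4]
309 0.1483 [-85.7 -50.8  94.7]
[0.4726 0.0603 0.0553] [-96.8815 -45.0237  55.2633]
```

```bash
python3 - <<'E'
from h import *
np.set_printoptions(precision=4,suppress=True)
p=b2w(-.097,-.045)
servo_line([*p,.033],rate=.06); sleep(.2)
f0=np.array(current_force())
for z in(.022,.012,.003):
    hit=servo_line([*p,z],rate=.008,contact_N=3.5)
    print(hit,current_position(),np.array(current_force())-f0,current_clock())
    if hit: break
c=capture("wrist"); cv2.imwrite("pics/p2.png",cv2.resize(c["image"][200:320,240:400],(800,600),interpolation=cv2.INTER_CUBIC))
E
```

```text
False [0.4725 0.0603 0.022 ] [-0.5104 -0.2878  0.3848] 13.8667
False [0.4725 0.0603 0.012 ] [-0.7593  0.4211 -0.1591] 15.2667
True [0.4728 0.0604 0.0044] [-0.3347 -0.2614  4.355 ] 16.15
```

View pics/p2.png

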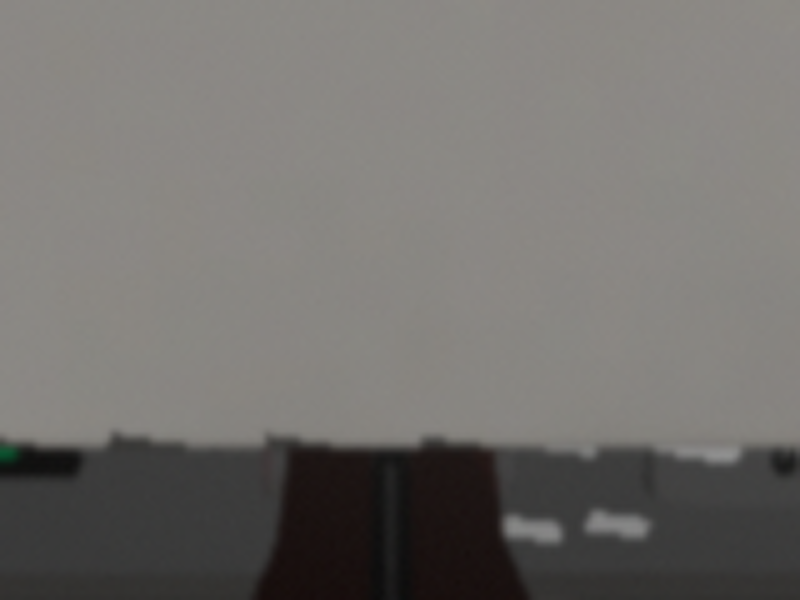

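The picture shows the fingertips passing in front of the pan's edge onto the unit key at about (390,450). Contact came about 35 mm lower than the stated TCP, as the depth predicted. Next I check that it gives like a key spring, then release and repeat on the zero key.

```bash
python3 - <<'E'
from h import *
np.set_printoptions(precision=4,suppress=True)
def F(n=8):
    r=[]
    for _ in range(n): r.append(current_force()[2]); sleep(.02)
    return np.mean(r)
print("held",F(),current_position())
p=np.array(current_position()); 
for k in range(4):
    f=F(4)
    if f>5.2: break
    p[2]-=.0002; servo_line(p,rate=.004); print(p[2],F(5))
servo_line([p[0],p[1],.012],rate=.02); print("up",F(),current_clock())
servo_line([p[0],p[1],.034],rate=.08)
E
```

```text
held 3.9734262007947136 [0.4728 0.0604 0.0044]
0.004221186764817925 5.1426205020601605
up 0.05671839382037493 17.4917
```

```bash
python3 - <<'E'
from h import *
np.set_printoptions(precision=4,suppress=True)
def F(n=5):
    r=[]
    for _ in range(n): r.append(current_force()[2]); sleep(.02)
    return np.mean(r)
x,y=b2w(-.097,-.082)
servo_line([x,y,.034],rate=.1); servo_line([x,y,.012],rate=.04); sleep(.2)
print("free",F())
hit=servo_line([x,y,.002],rate=.006,contact_N=3.5)
p=np.array(current_position()); print(hit,p,F())
for k in range(5):
    f=F()
    if f>4.9 or not hit: break
    p[2]-=.0002; servo_line(p,rate=.004); print(p[2],F())
if hit:
    servo_line([p[0],p[1],.012],rate=.02); print("up",F(),current_clock())
    servo_line([p[0],p[1],.06],rate=.1)
    q=b2w(-.13,-.06); servo_line([*q,.2],rate=.15)
    print(current_clock(),current_position())
    c=capture("wrist"); im=c["image"].copy()
    for a in((-.091,-.045,.038),(-.091,-.082,.038),(-.079,-.098,.064),(-.079,.098,.064)):
        u=c["intrinsics"]@(c["R"]@np.array([*b2w(*a[:2]),a[2]])+c["t"]); u=u[:2]/u[2]
        cv2.drawMarker(im,tuple(int(round(k)) for k in u),(0,0,255),cv2.MARKER_CROSS,8,1)
    cv2.imwrite("pics/end.png",im)
E
```

```text
free -0.027814742777851332
True [0.4813 0.0244 0.0045] 3.8799553780321703
0.0043108217674326715 5.221541417322306
up 0.3519297700747702 21.825
23.575 [0.4433 0.0381 0.1992]
```

View pics/end.png

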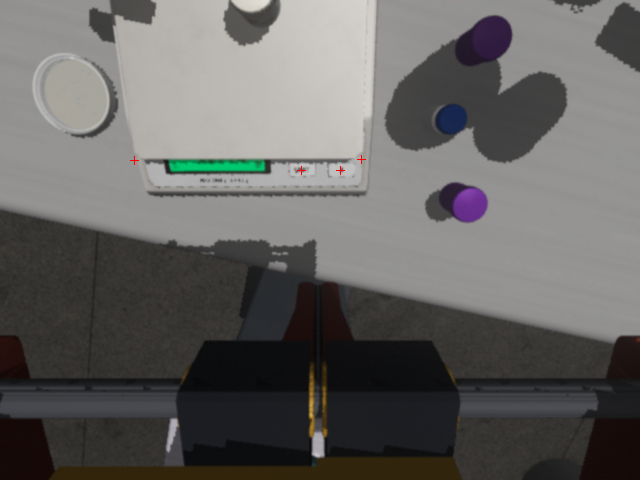

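The keys still lie under their crosses at (301,170) and (340,170), so the balance has not shifted. The vials and dish stand where they were, and the gripper is clear.

```bash
python3 -c "
from bench import *
print(close_job())"
```

```text
the job is handed in; nothing more can be done
None
```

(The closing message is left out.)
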